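Set the glue station's metering valve

TASK

Get the glue station ready: first slide the steel pot along its plate, without lifting it, until it stands centred on the mark under the spout. Then turn the valve's handwheel clockwise until it is shut against its stop, open it again by exactly two full turns, and finish still gripping the wheel's crank handle there, not letting go. Leave the other things on the bench where they are.

Things in the scene. Friction and masses are not known exactly. Their poses are not given: they have to be found in the camera images.
- station: Glue station, fixed to the bench. Origin: at bench level, straight below the spout's end. An aluminium plate, top 12 mm above the bench, runs along its y axis from y -360 to +70 mm, x -66 to +66 mm; steel lips 10 mm high on both long edges guide the pot (6 mm play each side). A brass valve (foot 72 mm across) stands at x 0, y +170 mm; a tank, 124 mm across, 161 mm high, at x +160, y +310 mm.
- spout_mark (a point): Centre of the target circle (scribed, 108 mm across) on the plate's top, straight below the end of the spout. The spout is a bar 16 mm thick from the valve to above this point, its lowest point 104 mm above the bench. A like circle 215 mm off, away from the valve, is the parking place.
- pot: Open steel saucepan, 110 mm across, 75 mm high, wall 3 mm, 0.4 to 0.8 kg, loose on the part of the plate away from the valve. Origin: centre of its underside; z up. Its straight level wooden handle (18 mm wide, 14 mm thick) sticks out along the pot's -x axis, towards the robot, from 54 to 166 mm from the centre, mid-thickness 55 mm above the underside (67 mm above the bench).
- pot_handle (a point): Point on the pot's handle at mid-thickness, 95 mm from the pot's centre: a good place to take it from above.
- wheel_axis (a point): On the valve wheel's vertical axis, at the height of the top of the rim, 178 mm above the bench. The wheel is dark steel, level, 122 mm across, with three spokes; its hub, 24 mm across, stands 2 mm above the rim, with a 12 mm wide stem end 5 mm higher. The wheel does not rise as it turns. Below it a copper pipe runs to the tank.
- wheel (a joint): How far the valve is open, in rad: 0 is shut, a hard stop; up to 25.1, counting whole turns (6.28 each). Grows as the wheel turns anticlockwise seen from above. At 0 the crank handle lies from the axis towards the station's -x; at value v it stands v further anticlockwise. Stays where it is left; turning takes 2 to 4 N at the crank handle.
- crank: Crank handle: an upright black cylinder on the wheel's rim, 18 mm in diameter, 45 mm high (179 to 224 mm above the bench), 55 mm from the wheel's axis. It spins freely about its own upright axis, so a gripper can keep its heading while carrying it round. Origin: centre of its underside.
- crank_mid (a point): On the crank handle's axis, 25 mm above its underside (204 mm above the bench).
- brush: Bystander, to be left alone: flat brush, 170 mm long, lying.
- tape_roll: Bystander, to be left alone: paper tape roll, 100 mm across, 25 mm high.
- jar: Bystander, to be left alone: closed amber jar, 60 mm across, 100 mm high.
- offcut: Bystander, to be left alone: wooden offcut, 45 x 130 x 20 mm.
- screwdriver: Bystander, to be left alone: screwdriver, 190 mm long, lying.
- collar: Bystander, to be left alone: small steel collar, 36 mm across, 12 mm high, between the plate and the valve.
- sanding_block: Bystander, to be left alone: cork sanding block, 70 x 45 x 25 mm.
Mind the look-alikes: they are no part of the job. What is shaped like the pot but pink is not meant.

How it is judged:
By the outcome, as a careful person would: the job done as asked, in the order asked, and still so for the second after the job is handed in, while the arm keeps its last pose, push and grip.
It also fails if it takes over 72 s, if anything falls off the work surface, if the arm or the gripper's body presses on something with over 40 N, if the wrist force passes 120 N, or if a joint passes its speed limit or range.

ROBOT

A 6-joint arm with a two-finger parallel gripper is mounted at the origin on the work surface. World frame = base frame: x ahead of the robot, y to its left, z up, the work surface at z = 0. Lengths are in mm, angles in rad, forces in N, time in s.
With the tool pointing down it reaches from about 350 to 975 mm from the base axis. Payload 7.1 kg.
Tool frame: the origin (TCP) lies on the front face of the gripper's body, between the roots of the fingers; the fingertips stand 80 mm ahead of it and the grasp point (between the pads) lies 61 mm ahead of it (env.tips_ahead is the distance from the TCP to the fingertips, in mm); z points along the fingers, y is the line along which they close (so a half turn about z gives the same grasp; the last joint's range is limited). The gripper opens to 88 mm and grips with 3 to 60 N. Pads are 20 mm wide; open, the fingers measure 115 mm over their backs; the gripper's body (75 mm by 178 mm) begins 61 mm behind the grasp point.
Start: joints at [1.175, 0.423, 1.63, -0, 1.089, -0.019], TCP at [229.935, 581.15, 302.675] pointing down, gripper open.
Joint ranges: [-3, 3], [-0.9, 2.11], [0.09, 2.58], [-1.31, 4.45], [0.11, 2.69], [-2.54, 2.54]. Speed limits (rad/s): [2.39, 2.39, 3.01, 3.14, 3.14, 3.14].

INTERFACE

Orientations are given as a unit quaternion [x, y, z, w].
In Python, from station import env, set_gripper, viewer, workorder gives the robot as it stands. Calls block until the motion is done:
- env.reach(position, orientation): joint-space move of the TCP to a pose.
- env.move_l(position, rot=None, rate=150, f_stop=None): straight line of the TCP; rot=None keeps the orientation; rate is the mean speed in mm/s. With f_stop (N) it stops when the force on the tool has changed by that much, and returns True; else False.
- env.move_joints(angles): joint-space move.
- set_gripper(opening): finger opening in mm; the grip force is fixed at half the most; returns when the fingers have stopped.
- env.hold(seconds).
- env.ik(position, orientation): joint angles nearest the present ones, or None.
- env.read_state(): the state.
- viewer.camera(name): name is "scene" or "top" or "wrist"; returns the picture (420x560x3 uint8, blue, green, red); there is no depth.
- viewer.camera_params(name): a dict with "fx", "fy", "cx", "cy" (pixels), "pose" (4x4, takes a point from camera to world coordinates); the wrist camera has in their place "tool_from_camera" (4x4, takes a point from camera to tool coordinates, whose origin is the TCP and whose axes are the flange's). Camera axes: x right, y up, looking along -z (the intrinsics and any distortion apply to the point x, -y, -z); pixel columns grow to the right and rows downward; lengths in mm; the calibration is good to about 2 mm. A picture is of the moment at which its call begins: read the wrist's pose just before it. camera_params takes no time and is no camera call.
A pose or a line that the arm cannot do raises env.IKError and nothing moves.
- workorder.sign_off(): hands the job in; it is judged then, once.
The state is a dict: "time_s": time; "qpos": joint angles; "dq": joint speeds; "tau": joint torques, N m; "tool_pos": TCP position; "orientation": TCP orientation; "force": force on the tool from outside, world axes, zero at the start; "wrist_torque": the same for the moment, N m; "width": finger opening in mm; "grip_force": force on a finger pad.
Only numpy, scipy, OpenCV 4.12 (cv2) and the standard library are available. Lean on these libraries where they do the work, as an engineer would, in place of code of your own. Each camera call takes 0.05 s, during which the arm holds its last target. There are 200 camera calls.

## Working session

There is one attempt and no reset: what is moved stays moved. The work goes in short steps, each a Python script; the robot and the scene stay as the last script left them, time stands still between calls to the robot, and variables do not carry over. Pictures are saved under pics/ and viewed, at most 10 in all, crops included, and the job is handed in when it is done.

```bash
mkdir -p pics; ls; python3 - <<'E'
from station import env, viewer
import cv2
for n in("scene","top"):
    cv2.imwrite(f"pics/{n}0.png",viewer.camera(n)); print(n,viewer.camera_params(n))
print(viewer.camera_params("wrist")); print(env.read_state())
E
```

```text
pics
scene {'fx': 452.14682834877556, 'fy': 452.14682834877556, 'cx': 281.90902656418064, 'cy': 199.63624674133996, 'pose': array([[ 7.35739089e-01, -4.95935954e-01,  4.61232613e-01,
         1.03156232e+03],
       [ 6.77129357e-01,  5.52279822e-01, -4.86295005e-01,
        -5.32158896e+02],
       [-1.35582880e-02,  6.70100386e-01,  7.42146647e-01,
         9.60707138e+02],
       [ 0.00000000e+00,  0.00000000e+00,  0.00000000e+00,
         1.00000000e+00]])}
top {'fx': 504.98682776166174, 'fy': 504.98682776166174, 'cx': 277.28472698651547, 'cy': 211.5578888683941, 'pose': array([[ 7.27640538e-04,  9.81007915e-01, -1.93966338e-01,
         3.22154179e+02],
       [-9.99964858e-01, -9.06177961e-04, -8.33434675e-03,
         2.03858356e+00],
       [-8.35182815e-03,  1.93965586e-01,  9.80972782e-01,
         1.29326171e+03],
       [ 0.00000000e+00,  0.00000000e+00,  0.00000000e+00,
         1.00000000e+00]])}
{'fx': 339.70740901421993, 'fy': 339.70740901421993, 'cx': 280.44308464358113, 'cy': 211.03917676321396, 'tool_from_camera': array([[-9.24000985e-04,  9.67061485e-01,  2.545412
[... 277 characters left out ...]
00000e+00]])}
{'time_s': 0.1, 'qpos': array([ 1.17500676e+00,  4.23730675e-01,  1.63058929e+00,  4.24291247e-06,
        1.08860994e+00, -1.90504960e-02]), 'dq': array([-0.00151771, -0.00034495, -0.00231228,  0.00034354, -0.00075858,
       -0.00081121]), 'tau': array([ 2.68376766e-06, -5.45612633e+01, -2.74324000e+01,  6.46102242e-02,
        1.87831954e-02, -2.66015502e-05]), 'tool_pos': array([229.78755776, 580.81118889, 302.00997564]), 'orientation': array([ 1.87258446e-01,  9.82310454e-01, -6.53908924e-04, -1.39533076e-04]), 'force': array([ 0.62146999,  0.17042506, -0.43412492]), 'wrist_torque': array([0.01118342, 0.01468175, 0.0002236 ]), 'grip_force': 0.0, 'width': 87.80485503988548}
```

View pics/scene0.png

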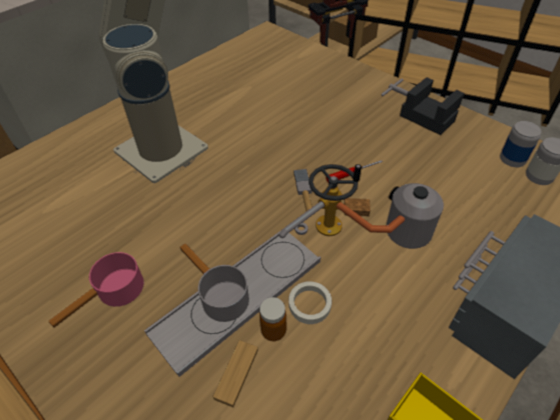

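View pics/top0.png

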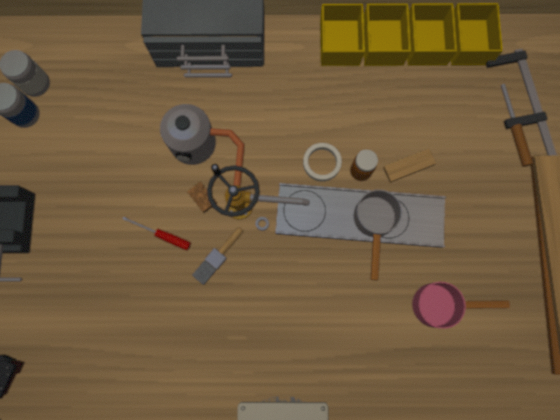

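The scene shows the pot on the plate between parking and mark. In the top view the pot is near (377,214), its handle runs to (376,278), the mark is at (304,211), the wheel axis at (233,191), and the crank near (215,168). I'll unproject these points and plan close looks with the wrist camera.

```bash
cat > h.py <<'E'
import numpy as np, cv2
from station import env,set_gripper,viewer,workorder
from scipy.spatial.transform import Rotation as R
def campose(n):
    p=viewer.camera_params(n)
    if n=="wrist":
        s=env.read_state(); T=np.eye(4); T[:3,:3]=R.from_quat(s["orientation"]).as_matrix(); T[:3,3]=s["tool_pos"]
        return p,T@p["tool_from_camera"]
    return p,p["pose"]
def unproj(p,T,u,v,z):
    d=T[:3,:3]@np.array([(u-p["cx"])/p["fx"],-(v-p["cy"])/p["fy"],-1]); o=T[:3,3]
    return o+d*(z-o[2])/d[2]
def proj(p,T,X):
    c=T[:3,:3].T@(np.asarray(X,float)-T[:3,3]); return np.array([p["cx"]-p["fx"]*c[0]/c[2],p["cy"]+p["fy"]*c[1]/c[2]])
def quat(a):  # tool down, tool x axis at world angle a
    x=np.array([np.cos(a),np.sin(a),0]); z=np.array([0,0,-1.]); return R.from_matrix(np.c_[x,np.cross(z,x),z]).as_quat()
E
python3 - <<'E'
from h import *
p,T=campose("top")
for n,u,v,z in [("pot",377,213,80),("hand_end",375.5,278,67),("mark",304,211,12),("axis",233,191,180),("crank",215,168,224),("c1",279,185,22),("c2",446,196,22),("c3",443,245,22),("c4",276,237,22)]:
    print(n,unproj(p,T,u,v,z).round(1))
# candidate wrist orientation check
q=env.read_state()["orientation"]; print(R.from_quat(q).as_matrix().round(2))
E
```

```text
pot [ 558.2 -231.3   80. ]
hand_end [ 401.3 -224.2   67. ]
mark [576.9 -56.2  12. ]
axis [589.9 111.9 180. ]
crank [631.3 148.1 224. ]
c1 [643.7   8.4  22. ]
c2 [ 613.9 -421.5   22. ]
c3 [ 487.  -405.9   22. ]
c4 [507.6  16.1  22. ]
[[-0.93  0.37 -0.  ]
 [ 0.37  0.93 -0.  ]
 [ 0.   -0.   -1.  ]]
```

```bash
python3 - <<'E'
from h import *
env.reach([560,-110,330],quat(np.pi-0.06)); env.hold(0.3)
p,T=campose("wrist"); im=viewer.camera("wrist")
np.savez("w1.npz",T=T,K=[p["fx"],p["cx"],p["cy"]]); cv2.imwrite("pics/w1raw.png",im)
cv2.imwrite("pics/w1.png",cv2.convertScaleAbs(cv2.resize(im,(784,588),interpolation=cv2.INTER_CUBIC),alpha=1.4))
s=env.read_state();print(s["time_s"],s["tool_pos"],s["qpos"])
E
```

```text
3.1583 [ 560.03196594 -109.7723606   329.9749709 ] [-2.14422318e-01  3.12764385e-01  1.72768470e+00  3.30674687e-05
  1.10122479e+00 -1.72560590e+00]
```

View pics/w1.png

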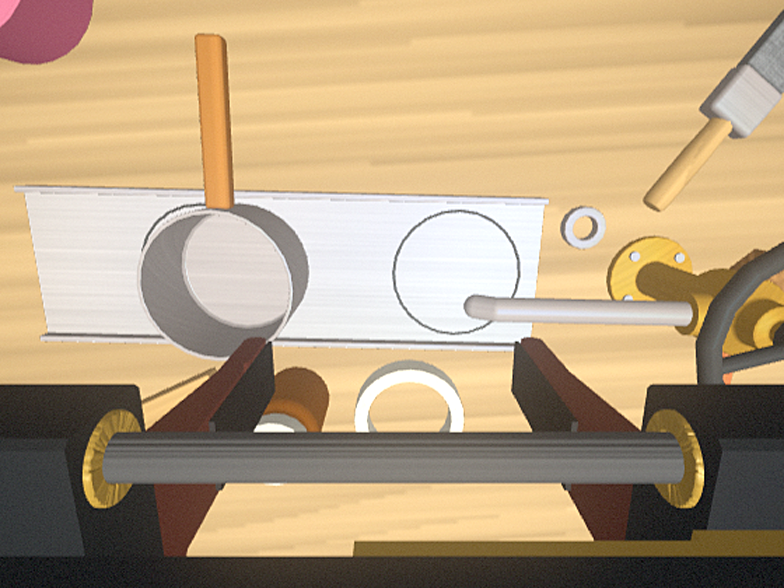

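The wrist view at 1.4x shows the mark circle centred at (456,272), the pot rim at about (216,281), the pot's inner floor at (238,268), and the handle's top face running from (211,36) to (219,207). The gripper hides most of the wheel.

```bash
python3 - <<'E'
from h import *
d=np.load("w1.npz"); T=d["T"]; f,cx,cy=d["K"]; p=dict(fx=f,fy=f,cx=cx,cy=cy)
U=lambda u,v,z:unproj(p,T,(u+.5)/1.4-.5,(v+.5)/1.4-.5,z)[:2].round(1)
for n,u,v,z in [("mark",456,272,12),("mL",393,270,12),("mR",519.5,272,12),("mT",457,210,12),("mB",456,334,12),
 ("rim",216,281,87),("rimL",138,275,87),("rimR",293,283,87),("rimB",213,358,87),("floor",238,268,15),("hnear",219,207,74),("hend",211,35,74),
 ("lipTL",18,187,22),("lipTR",548,201,22),("lipBR",521,348,22),("lipBL",42,338,22)]: print(n,U(u,v,z))
# edge-fit of the mark circle: dark ring radial search
im=cv2.cvtColor(cv2.imread("pics/w1raw.png"),cv2.COLOR_BGR2GRAY).astype(float)
c=np.array(U(456,272,12))
from scipy.ndimage import map_coordinates
from scipy.optimize import least_squares
pts=[]
for a in np.radians(np.arange(0,360,4)):
    rs=np.arange(48,60,.3); uv=np.array([proj(p,T,[c[0]+r*np.cos(a),c[1]+r*np.sin(a),12]) for r in rs])
    g=map_coordinates(im,[uv[:,1],uv[:,0]],order=1); k=g.argmin()
    if np.median(g)-g[k]>25 and np.median(g)>120: pts.append(c+rs[k]*np.array([np.cos(a),np.sin(a)]))
pts=np.array(pts)
s=least_squares(lambda x:np.hypot(*(pts-x[:2]).T)-x[2],[*c,54],loss="soft_l1"); print(len(pts),s.x,np.abs(s.fun).mean())
E
```

```text
mark [578.6 -56.2]
mL [ 573.6 -110.2]
mR [581.9  -1.6]
mT [526.  -53.9]
mB [634.9 -57.7]
rim [ 558.4 -233.9]
rimL [ 550.8 -287.7]
rimR [ 563.1 -180.1]
rimB [ 615.8 -245. ]
floor [ 563.2 -241.8]
hnear [ 508.4 -228.6]
hend [ 399.8 -217.1]
lipTL [ 485.6 -405.8]
lipTR [522.4  18.3]
lipBR [647.8  -2.4]
lipBL [ 613.2 -418.3]
83 [580.1290594  -56.46851238  53.79162095] 0.23231611241948463
```

```bash
python3 - <<'E'
from h import *
q=quat(np.pi-0.1055)
g=np.array([468.6,-224.4])
env.reach([*g,220],q); print(env.move_l([*g,128],rate=120,f_stop=15))
set_gripper(10); s=env.read_state(); print(s["width"],s["grip_force"],s["force"].round(1),s["tool_pos"].round(1))
d=np.array([580.1,-56.5])-[563.5,-235]
print(env.move_l([*(g+d),s["tool_pos"][2]],rate=80)); env.hold(.3)
s=env.read_state(); print(s["time_s"],s["width"],s["force"].round(1),s["tool_pos"].round(1))
p,T=campose("wrist"); im=viewer.camera("wrist"); np.savez("w2.npz",T=T)
cv2.imwrite("pics/w2raw.png",im); cv2.imwrite("pics/t2raw.png",viewer.camera("top"))
cv2.imwrite("pics/w2.png",cv2.convertScaleAbs(cv2.resize(im,(784,588),interpolation=cv2.INTER_CUBIC),alpha=1.4))
E
```

```text
False
17.80313238139811 29.98660147190094 [-0.5 -1.2 -0.3] [ 468.6 -224.5  128. ]
False
8.6 17.976115198199995 [ 0.2 -2.5 -1.5] [485.2 -46.  128. ]
```

View pics/w2.png

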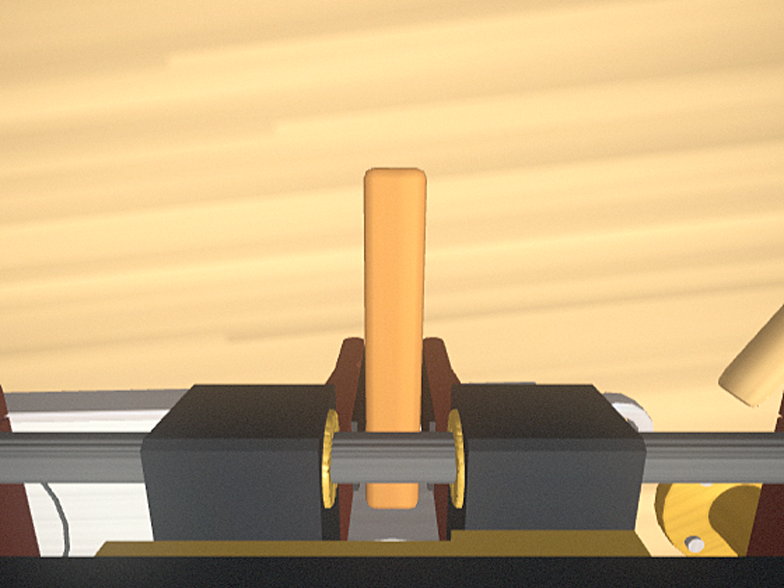

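The gripper holds the handle square; the handle's end sits at (395,168). I'll let go, rise, and take one view with both pot and wheel.

```bash
python3 - <<'E'
from h import *
p=viewer.camera_params("wrist"); T=np.load("w2.npz")["T"]
e=unproj(p,T,395.5/1.4-.5,168.5/1.4-.5,71)[:2]; print("centre via handle end",e+166*np.array([np.cos(.1055),-np.sin(.1055)]))
set_gripper(50); s=env.read_state(); env.move_l([*s["tool_pos"][:2],300],rate=200)
env.reach([640,30,400],quat(np.pi-0.085)); env.hold(.3)
p,T=campose("wrist"); im=viewer.camera("wrist"); np.savez("w3.npz",T=T); print(env.read_state()["time_s"])
cv2.imwrite("pics/w3raw.png",im); cv2.imwrite("pics/w3.png",cv2.convertScaleAbs(cv2.resize(im,(784,588),interpolation=cv2.INTER_CUBIC),alpha=1.4))
E
```

```text
centre via handle end [580.82441548 -55.3935027 ]
11.5583
```

View pics/w3.png

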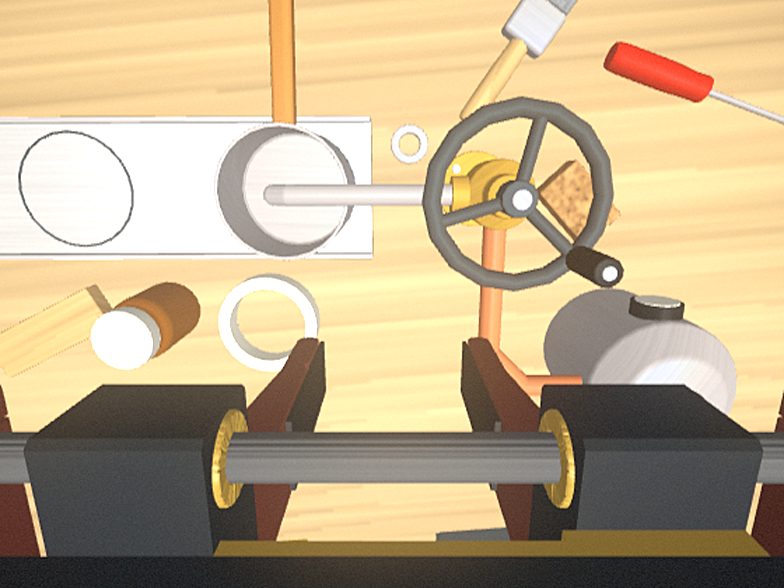

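The pot stands under the spout, with its rim around (285,190). The wheel rim is centred near (517,193), the stem top at (522,199) and the crank top at (610,272). The parking circle is at (76,188).

```bash
python3 - <<'E'
from h import *
p=viewer.camera_params("wrist"); T=np.load("w3.npz")["T"]
U=lambda u,v,z:unproj(p,T,(u+.5)/1.4-.5,(v+.5)/1.4-.5,z)[:2].round(1)
for n,u,v,z in [("park",76,188,12),("rimL",217.5,188,87),("rimR",354,190,87),("rimT",285,123,87),("rimB",284,258,87),("stem",522,199,185),("wL",423,193,175),("wR",612,193,175),("wT",517,97,175),("wB",515,289,175),("crankbot",575,252,179),("cranktop",610,272,224)]: print(n,U(u,v,z))
print("axis via mark",580.1+170*.085,-56.5+170*.9964)
im=cv2.imread("pics/w3raw.png"); cv2.imwrite("pics/w3c.png",cv2.convertScaleAbs(cv2.resize(im[70:215,140:450],None,fx=2.5,fy=2.5,interpolation=cv2.INTER_CUBIC),alpha=1.1))
E
```

```text
park [ 560.  -270.4]
rimL [ 571.6 -107.3]
rimR [582.7   2.9]
rimT [527.  -45.6]
rimB [633.3 -61.9]
stem [594.  113.1]
wL [585.6  53.4]
wR [596.  172.5]
wT [534.1 113.8]
wB [653.4 110. ]
crankbot [631.  148.1]
cranktop [635.  150.9]
axis via mark 594.5500000000001 112.888
```

View pics/w3c.png

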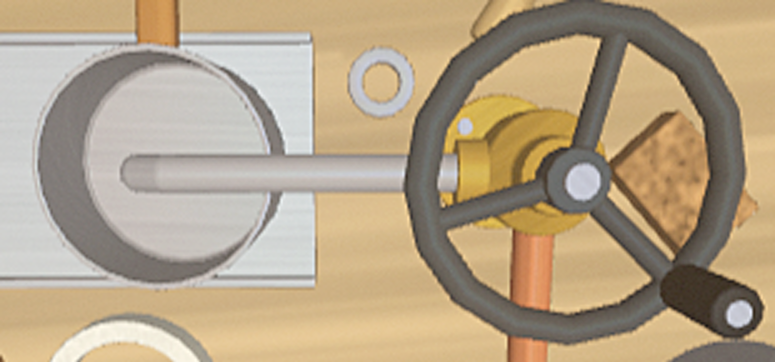

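```bash
python3 - <<'E'
from h import *
p=viewer.camera_params("wrist"); T=np.load("w3.npz")["T"]
C=lambda u,v,z:unproj(p,T,140+(u+.5)/2.5-.5,70+(v+.5)/2.5-.5,z)[:2]
y=np.array([.085,.9964])
print("rimL",C(35.5,165,87)+55*y,"floorL",C(84,165,15)+52*y,"baseR",C(285.5,165,12)-55*y)
# silhouette fit of right base: dark wall -> bright plate/bench ; left rim: plate->rim gradient
g=cv2.cvtColor(cv2.imread("pics/w3raw.png"),cv2.COLOR_BGR2GRAY).astype(float)
from scipy.ndimage import map_coordinates
from scipy.optimize import least_squares
def fit(z,angs,r0,c0,rr):
    pts=[]
    for a in np.radians(angs)-.085:
        rs=np.arange(r0-6,r0+6,.25); uv=np.array([proj(p,T,[c0[0]+r*np.cos(a),c0[1]+r*np.sin(a),z]) for r in rs])
        v=map_coordinates(g,[uv[:,1],uv[:,0]],order=1); k=rr(np.gradient(v)); pts.append(np.array(c0)+rs[k]*np.array([np.cos(a),np.sin(a)]))
    pts=np.array(pts); s=least_squares(lambda x:np.hypot(*(pts-x[:2]).T)-r0,c0,loss="soft_l1",f_scale=.5); return s.x.round(2),np.abs(s.fun).mean().round(2)
c=(580,-54)
print("inner rim 52 bright->dark",fit(87,[*range(-160,-20,4)],52,c,lambda d:d.argmax()))
print("base right",fit(12,[*range(55,80,3),*range(105,135,3)],55,c,lambda d:d.argmax()))
E
```

```text
rimL [577.83561876 -54.28388507] floorL [580.3369674  -57.59549767] baseR [580.71896677 -56.51174808]
inner rim 52 bright->dark (array([580.22, -56.48]), np.float64(0.2))
base right (array([580.29, -56.35]), np.float64(0.59))
```

The pot is centred to within about 0.3 mm. Next I'll grip the crank and try the first steps.

```bash
cat >> h.py <<'E'
AX=np.array([594.4,113.0]); Z=267; SHUT=175.1
def pt(deg,r=55): a=np.radians(deg); return [*(AX+r*np.array([np.cos(a),np.sin(a)])),Z]
def ft():
    s=env.read_state(); d=s["tool_pos"][:2]-AX; a=np.arctan2(d[1],d[0]); f=s["force"][:2]
    return s["time_s"],np.degrees(a)%360,np.hypot(*d),f@[np.cos(a),np.sin(a)],f@[-np.sin(a),np.cos(a)],s["force"][2],s["width"]
pr=lambda *x:print(*x,np.round(ft(),2))
E
python3 - <<'E'
from h import *
a=43.2; P=pt(a); set_gripper(44)
env.reach([*P[:2],320],quat(np.pi-0.085)); pr("above")
print(env.move_l(P,rate=100,f_stop=10)); pr("down")
set_gripper(8); pr("grip")
for i in range(4):
    a-=20; env.move_l(pt(a),rate=100); pr(a)
E
```

```text
above [12.53 42.76 55.12  1.07 -0.53 -0.11 43.96]
False
down [13.22 42.74 55.14 -0.06  0.14  0.3  43.9 ]
grip [13.75 43.08 54.96 -1.82 -0.66  3.44 17.35]
23.200000000000003 [14.09 22.02 55.06 -2.83 -2.35  4.28 17.26]
3.200000000000003 [14.43  1.95 55.15 -2.74 -2.41  6.29 17.63]
-16.799999999999997 [ 14.78 341.79  55.25  -2.26  -2.08   6.94  17.45]
-36.8 [ 15.12 321.72  55.32  -1.41  -2.56   6.83  17.51]
```

```bash
python3 - <<'E'
from h import *
a=-36.8; hit=False
for k in range(1,5):
    s=SHUT-360*k; n=int(np.ceil((a-(s+12))/20))
    for b in np.linspace(a,s+12,n+1)[1:]:
        if env.move_l(pt(b),rate=110,f_stop=25): pr("odd stop",b); raise SystemExit
    pr("before",k)
    for b in (s,s-8,s-16):
        if env.move_l(pt(b),rate=60,f_stop=14): hit=True; break
    pr("hit" if hit else "passed",k,b)
    if hit: break
    a=b
env.hold(.2); pr("end")
E
```

```text
before 1 [ 17.33 187.06  54.96   0.3   -2.36   7.01  17.25]
hit 1 -192.9 [ 17.88 173.91  54.77   0.61   8.31   5.97  17.14]
end [ 18.08 174.03  54.78   0.32   6.47   6.5   17.35]
```

The stop came where expected. I'll press once more to confirm the valve is shut, then open it two turns.

```bash
python3 - <<'E'
from h import *
print(env.move_l(pt(171),rate=30,f_stop=12)); env.hold(.3); pr("pressed")
a=SHUT
env.move_l(pt(a),rate=60); pr("relaxed")
for b in np.linspace(a,a+720,37)[1:]:
    if env.move_l(pt(b),rate=110,f_stop=30): pr("odd stop",b); break
    if (b-a)%180<1: pr(b)
env.hold(.4); pr("end",b)
cv2.imwrite("pics/end.png",cv2.convertScaleAbs(viewer.camera("scene")[120:330,130:450],alpha=1.3)); cv2.imwrite("pics/end.png",cv2.resize(cv2.imread("pics/end.png"),None,fx=2.4,fy=2.4))
E
```

```text
False
pressed [ 18.63 173.78  54.83  -0.33  11.25   9.21  17.16]
relaxed [ 18.88 176.31  54.81   0.57   2.01   8.22  17.56]
355.1 [ 21.81 356.19  55.02   2.89   1.81   6.72  17.7 ]
535.1 [ 24.73 175.71  54.96  -2.65   3.23   6.02  17.49]
715.1 [ 27.66 356.34  55.     3.79   2.18   6.11  17.6 ]
895.1 [ 30.58 175.56  55.01  -3.19   1.54   6.48  17.52]
end 895.1 [ 30.98 175.23  55.01  -3.65   1.65   6.89  17.23]
```

View pics/end.png

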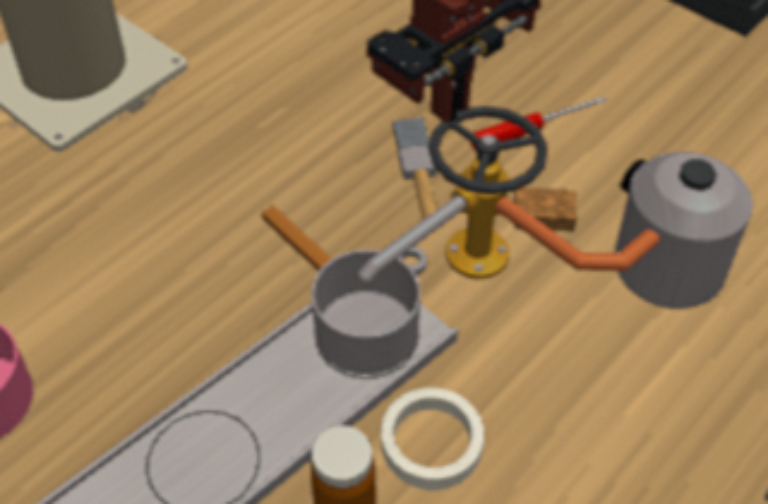

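The final picture shows the pot under the spout at (365,310). The gripper holds the crank on the robot side of the wheel at (455,100), and the bystanders in view haven't moved.

```bash
python3 -c "
from h import *
print(workorder.sign_off())"
```

```text
the job is handed in; nothing more can be done
None
```

The job is handed in at about 31 s: the pot is centred on the mark to within about 0.3 mm, the valve was shut against its stop and reopened two full turns, and the gripper is still holding the crank.

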